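# Show the customer's choice at the jewellery stall

## Task

Press the desk bell to call the packer, then show what the customer chose: point with the fingertips downwards at the widest of the three bangles on the grey pad, no more than about 3 cm above it, and stay there for two seconds. Then point in the same way, just above the rim, at the bowl that holds the two finger rings, and stay: finish still pointing there, clear of everything. Touch, lift or move none of the bangles, bowls or other goods, and do not come down close over a bangle or bowl that was not chosen.

Things in the scene. Friction and masses are not known exactly. Their poses are not given: they have to be found in the camera images.
- bell (a joint): plunger of the desk bell: 0 up, 0.005 (m) fully pressed; it springs back. It rings from about 0.003, at about 3.5 N; fully down takes about 5 N
- bell_top (a point): top centre of the bell's plunger, a steel pin 20 mm across that stands 12 mm out of the top of a steel dome (dome 34 mm high, on a round black foot 76 mm across). 46 mm above the table; the bell is fixed; press straight down
- bangle_wide_top (a point): the widest copper bangle, a flat ring lying on the grey pad: 80 mm across outside, 68 mm inside, 10 mm high. Loose. This point is the centre of the ring, level with its top (20 mm above the table).
- bangle_mid_top (a point): the middle copper bangle, a flat ring lying on the grey pad: 66 mm across outside, 54 mm inside, 10 mm high. Loose. This point is the centre of the ring, level with its top (20 mm above the table).
- bangle_small_top (a point): the smallest copper bangle, a flat ring lying on the grey pad: 52 mm across outside, 40 mm inside, 10 mm high. Loose. This point is the centre of the ring, level with its top (20 mm above the table).
- bowl_rings_top (a point): copper bowl standing on the dark wooden tray: 84 mm across the rim, 35 mm high, rim about 45 mm above the table; only two plain brass finger rings, 30 mm across, lie side by side on its floor. Loose. This point is the centre of the mouth, level with the rim.
- bowl_beads_top (a point): copper bowl standing on the dark wooden tray: 84 mm across the rim, 35 mm high, rim about 45 mm above the table; heaped with round brass beads of 16 mm; the heap stands up to 7 mm above the rim. Loose. This point is the centre of the mouth, level with the rim.
- bowl_empty_top (a point): copper bowl standing on the dark wooden tray: 84 mm across the rim, 35 mm high, rim about 45 mm above the table; nothing in it. Loose. This point is the centre of the mouth, level with the rim.
- bangle_wide: the widest bangle; origin at the centre of its underside
- bangle_mid: the middle bangle; origin at the centre of its underside
- bangle_small: the smallest bangle; origin at the centre of its underside
- bowl_rings: the bowl with finger rings; origin at the centre of its underside
- bowl_beads: the bowl with beads; origin at the centre of its underside
- bowl_empty: the empty bowl; origin at the centre of its underside
- ring_cone: bystander: slender pale wooden cone for showing rings, 48 mm foot, 78 mm high, loose; origin at the centre of its underside
- bangle_stack: bystander: upright stack of seven bangles, about 68 mm across, 77 mm high, loose; origin at the centre of its underside
- gift_box: bystander: small gift box, 89 x 69 x 36 mm, red with a cardboard-brown lid, loose; origin at the centre of its underside

How it is judged:
By the outcome, as a careful person would: the job done as asked, in the order asked, and still so for the second after the job is handed in, with the robot touching nothing.
It also fails if it takes over 51 s, if anything falls off the work surface, if the arm or the gripper's body presses on something with over 40 N, if the wrist force passes 120 N, or if a joint passes its speed limit or range.

## Robot

A 7-joint arm with a two-finger parallel gripper is mounted at the origin on the work surface. World frame = base frame: x ahead of the robot, y to its left, z up, the work surface at z = 0. Lengths are in m, angles in rad, forces in N, time in s.
With the tool pointing down it reaches from about 0.4 to 0.85 m from the base axis. Payload 10.4 kg.
Tool frame: the origin (TCP) lies between the finger pads, 19 mm behind the fingertips; this is the grasp point; z points along the fingers, y is the line along which they close (so a half turn about z gives the same grasp; the last joint's range is limited). The gripper opens to 87 mm and grips with 3 to 60 N. Pads are 19 mm wide; open, the fingers measure 117 mm over their backs; the gripper's body (75 mm by 190 mm) begins 51 mm behind the grasp point.
Start: joints at [1.158, 0.332, -0.065, 1.46, 0.022, 1.35, -0.088], TCP at [0.238, -0.578, 0.241] pointing down, gripper open.
Joint ranges: [-2.6, 2.6], [-0.5, 2.12], [-1.47, 1.34], [0.16, 2.42], [-1.27, 4.41], [0.06, 2.06], [-2.6, 2.6]. Speed limits (rad/s): [2.22, 2.22, 2.79, 2.79, 3.14, 3.14, 3.14].

## Interface

Orientations are given as a unit quaternion [x, y, z, w].
In Python, from bench import readout, cams, r gives the robot as it stands. The module is installed in compiled form; this text tells all that it offers.
- The arm moves only by the tool step_arm, never from a script. Its argument "deltas" is a list that holds one entry, the list of rows, each a list of 7 numbers: the turn, a rotation vector about the tool's x, y, z in rad, then the shift along the tool's x, y, z in m, then the opening in per cent of the stroke, from 0 (shut) to 100 (fully open). A call has 1 to 20 rows; each row is the pose to reach, as a shift and turn from the pose commanded when the call began, along the tool's axes at that moment; what a row does not reach only later rows make up. A row lasts 1/8 s, in which the tool goes at most 62.5 mm and 10.7 degrees, less where a joint would pass 70% of its speed; a pose out of reach is approached as far as the arm can. A call with a gripper value outside its range is refused whole. The fingers move at their own pace and stop on an object; "squeeze" is the grip in N (left out, the last holds). Time passes only in rows, so rows that repeat a pose let the fingers close. It gives the time, the measured TCP pose, the force, the opening and the grip force at its end, in the units of the state.
- readout.read_state(): the state, without advancing time (a new reading comes with each control period).
- cams.camera(name): name is "scene" or "side" or "wrist"; returns a dict with "img" (384x512x3 uint8, red, green, blue), "fx", "fy", "cx", "cy" (pixels), "origin" and "rotation" of the camera in the world; the wrist camera has in their place "T_tool_cam" (4x4, takes a point from camera to tool coordinates, whose origin is the TCP and whose axes are the flange's). Camera axes: x right, y up, looking along -z (the intrinsics and any distortion apply to the point x, -y, -z); pixel columns grow to the right and rows downward; lengths in m; the calibration is good to about 2 mm. A picture is of the moment at which its call begins: read the wrist's pose just before it. There is no depth.
- r.close_job(): hands the job in; it is judged then, once.
The state is a dict: "time": time; "joint_positions": joint angles; "joint_vel": joint speeds; "joint_torque": joint torques, N m; "ee_pos": TCP position; "eef_rot": TCP orientation; "ft_force": force on the tool from outside, world axes, zero at the start; "torque": the same for the moment, N m; "width": finger opening in m; "grip_force": force on a finger pad.
Only numpy, scipy, OpenCV 4.12 (cv2) and the standard library are available. Lean on these libraries where they do the work, as an engineer would, in place of code of your own. Each camera call takes 0.05 s, during which the arm holds its last target. There are 200 camera calls.

## Working session

There is one attempt and no reset: what is moved stays moved. The work goes in short steps, Python scripts to look and compute and a tool call to move; the robot and the scene stay as the last step left them, time stands still between calls to the robot, and variables do not carry over. Pictures are saved under pics/ and viewed, at most 10 in all, crops included, and the job is handed in when it is done.

Besides the shell and the picture viewer there is one more tool, called after "Emit:" by a JSON object that holds its "fn" and its "kwargs", one argument or row to a line. step_arm: Moves the arm, as the interface text tells. Its arguments: {"type":"object","properties":{"deltas":{"type":"array"},"squeeze":{"type":"number"}},"required":["deltas"]}

```bash
mkdir -p pics; cat > h.py <<'E'
import numpy as np, cv2
from bench import readout, cams, r
from scipy.spatial.transform import Rotation as R
def cam(name):
    s=readout.read_state(); c=cams.camera(name)
    if name=="wrist":
        T=np.eye(4); T[:3,:3]=R.from_quat(s["eef_rot"]).as_matrix(); T[:3,3]=s["ee_pos"]
        T=T@np.array(c["T_tool_cam"]); c["origin"]=T[:3,3]; c["rotation"]=T[:3,:3]
    return c
def ray(c,u,v,z):
    d=np.array(c["rotation"])@np.array([(u-c["cx"])/c["fx"],-(v-c["cy"])/c["fy"],-1.])
    o=np.array(c["origin"]); return o+d*(z-o[2])/d[2]
E
python3 - <<'E'
from h import *
ims=[]
for n in ["scene","side","wrist"]:
    c=cam(n); np.save(f"{n}.npy",{k:v for k,v in c.items()},allow_pickle=True)
    print(n,{k:(np.round(v,3).tolist() if not isinstance(v,str) else v) for k,v in c.items() if k!="img"})
    cv2.imwrite(f"pics/{n}0.png",cv2.resize(c["img"][:,:,::-1],(800,600)))
print(readout.read_state())
E
```

```text
scene {'fx': 380.451, 'fy': 380.451, 'cx': 258.833, 'cy': 197.604, 'origin': [0.922, 0.65, 0.814], 'rotation': [0.077, 0.358, 0.906, 0.214]}
side {'fx': 369.013, 'fy': 369.013, 'cx': 253.527, 'cy': 194.845, 'origin': [0.407, 0.75, 0.629], 'rotation': [-0.06, 0.46, 0.88, -0.106]}
wrist {'fx': 324.288, 'fy': 324.288, 'cx': 259.991, 'cy': 194.696, 'T_tool_cam': [[0.0, 0.956, 0.293, 0.081], [1.0, 0.0, -0.0, 0.001], [-0.0, 0.293, -0.956, -0.143], [0.0, 0.0, 0.0, 1.0]], 'origin': [0.312, -0.548, 0.384], 'rotation': [[0.38, 0.884, 0.271], [-0.925, 0.364, 0.11], [-0.001, -0.293, 0.956]]}
{'time': 0.15, 'joint_positions': array([ 1.1583736 ,  0.33272082, -0.06466181,  1.46073172,  0.02161479,
        1.34986319, -0.08849193]), 'joint_vel': array([-0.00060528, -0.00145971,  0.00078829, -0.00254524, -0.00107459,
       -0.00100272,  0.00289001]), 'joint_torque': array([-1.11492900e-03, -6.23630762e+01,  2.30838679e-02, -3.90144968e+01,
       -6.15225127e-02,  3.72849964e-02,  1.45777981e-04]), 'ee_pos': array([ 0.23739528, -0.57788558,  0.24064823]), 'eef_rot': array([ 9.81065507e-01,  1.93675521e-01, -1.33107578e-04, -4.96335381e-04]), 'ft_force': array([-0.12239861, -1.23825097, -0.42475579]), 'torque': array([ 0.0070132 , -0.00575191,  0.00376603]), 'grip_force': 0.0, 'width': 0.0871444260682989}
```

View pics/scene0.png

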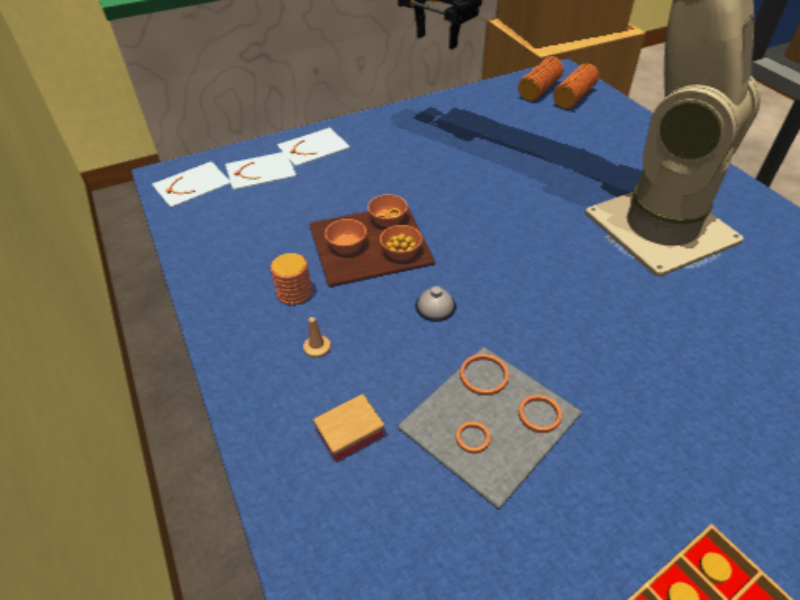

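View pics/side0.png

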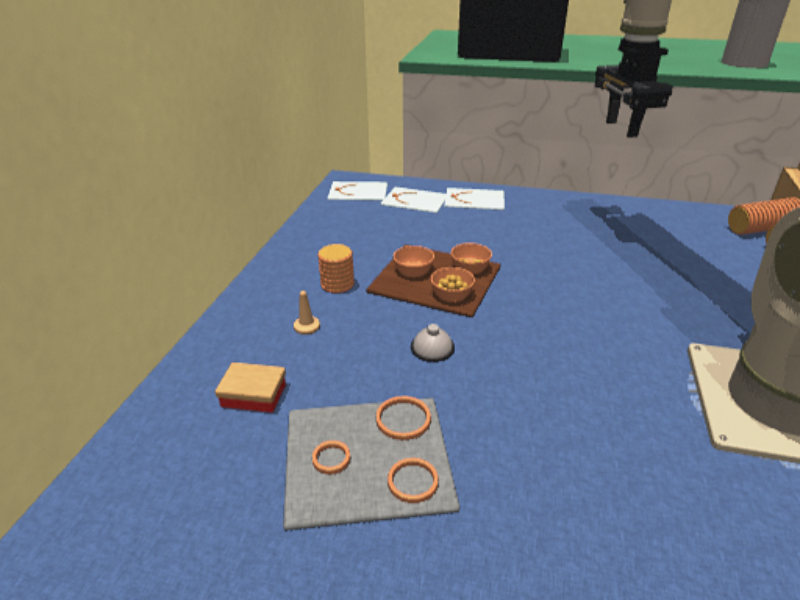

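The scene picture (800x600) shows the bell top at about (436,291), the widest bangle at (484,374), mid at (540,413) and small at (473,436). The ring bowl is at (388,210), beads at (401,240) and the empty bowl at (346,235). The side picture agrees: bell (433,328), wide bangle (403,417), ring bowl (471,257).

```bash
cat >> h.py <<'E'
def load(n):
    c=np.load(f"{n}.npy",allow_pickle=True).item()
    if np.size(c["rotation"])==4: c["rotation"]=R.from_quat(c["rotation"]).as_matrix()
    return c
def circ(c,u,v,z,rad):   # copper blob around full-res seed: enclosing circle on the plane z
    hsv=cv2.cvtColor(c["img"],cv2.COLOR_RGB2HSV)
    m=cv2.inRange(hsv,(3,110,90),(18,255,255)); w=np.zeros_like(m); cv2.circle(w,(int(u),int(v)),rad,255,-1); m&=w
    ys,xs=np.nonzero(m); p=np.float32([ray(c,x,y,z)[:2] for x,y in zip(xs,ys)])
    (a,b),rr=cv2.minEnclosingCircle(p); return np.round([a,b,2*rr],4)
E
python3 - <<'E'
from h import *
k=1.5625
P={"scene":dict(wide=(484,374,.02,20),mid=(540,413,.02,18),small=(473,436,.02,15),bell=(436.5,291,.046),rings=(388,209,.045),beads=(401,240,.045),empty=(346,234,.045),cone=(312,319,.078),box=(350,425,.036),stack=(290,264,.077)),
"side":dict(wide=(403,417,.02,20),mid=(413,480,.02,18),small=(331,457,.02,14),bell=(433,328,.046),rings=(471,256,.045),beads=(453,283,.045),empty=(414,260,.045),cone=(303,292,.078),box=(252,382,.036),stack=(335,253,.077))}
for n in P:
    c=load(n)
    for o,q in P[n].items():
        print(n,o,np.round(ray(c,q[0]/k,q[1]/k,q[2])[:2],3), circ(c,q[0]/k,q[1]/k,q[2],q[3]) if len(q)>3 else "")
s=readout.read_state(); print(R.from_quat(s["eef_rot"]).as_matrix().round(3))
E
```

```text
scene wide [0.552 0.175] [0.5525 0.1727 0.0845]
scene mid [0.514 0.279] [0.5135 0.2788 0.0698]
scene small [0.628 0.267] [0.6282 0.2678 0.0545]
scene bell [ 0.543 -0.008] 
scene rings [ 0.518 -0.267] 
scene beads [ 0.538 -0.165] 
scene empty [ 0.628 -0.232] 
scene cone [ 0.775 -0.017] 
scene box [0.79  0.175] 
scene stack [ 0.764 -0.164] 
side wide [0.545 0.175] [0.546  0.1742 0.0855]
side mid [0.507 0.28 ] [0.5081 0.2781 0.0703]
side small [0.622 0.269] [0.6235 0.2679 0.0572]
side bell [ 0.537 -0.011] 
side rings [ 0.509 -0.266] 
side beads [ 0.528 -0.158] 
side empty [ 0.617 -0.224] 
side cone [ 0.769 -0.019] 
side box [0.781 0.173] 
side stack [ 0.76  -0.162] 
[[ 0.925  0.38  -0.   ]
 [ 0.38  -0.925  0.001]
 [-0.    -0.001 -1.   ]]
```

Emit:
{"fn": "step_arm", "kwargs": {
  "deltas": [
    [[0, 0, 0, 0.02, -0.017, 0, 0], [0, 0, 0, 0.05, -0.042, 0, 0], [0, 0, 0, 0.085, -0.07, 0, 0], [0, 0, 0, 0.12, -0.1, 0, 0], [0, 0, 0, 0.155, -0.129, 0, 0], [0, 0, 0, 0.19, -0.158, 0, 0], [0, 0, 0, 0.225, -0.187, 0, 0], [0, 0, 0, 0.26, -0.216, 0, 0], [0, 0, 0, 0.295, -0.245, 0, 0], [0, 0, 0, 0.33, -0.274, 0, 0], [0, 0, 0, 0.365, -0.303, 0, 0], [0, 0, 0, 0.4, -0.332, 0, 0], [0, 0, 0, 0.435, -0.361, 0.01, 0], [0, 0, 0, 0.465, -0.386, 0.03, 0], [0, 0, 0, 0.485, -0.403, 0.055, 0], [0, 0, 0, 0.496, -0.412, 0.08, 0], [0, 0, 0, 0.496, -0.412, 0.1, 0], [0, 0, 0, 0.496, -0.412, 0.1, 0]]
  ]
}}

```text
time: 2.4
ee_pos: [0.5387, -0.0085, 0.1398]
eef_rot: [0.981, 0.194, -0.002, -0.0]
ft_force: [-0.0, 0.4, 0.5]
width: 0.0007
grip_force: 0.0
```

```bash
python3 - <<'E'
from h import *
s=readout.read_state(); print(s["time"],s["ee_pos"],s["joint_positions"].round(2),s["ft_force"],s["width"]); print(R.from_quat(s["eef_rot"]).as_matrix().round(3))
c=cam("wrist"); np.save("w1.npy",c,allow_pickle=True); cv2.imwrite("pics/w1.png",cv2.resize(c["img"][:,:,::-1],(800,600)))
tip=s["ee_pos"]-[0,0,.019]
d=np.array(c["rotation"]).T@(tip-c["origin"]); print("tip px",1.5625*(c["cx"]-c["fx"]*d[0]/d[2]),1.5625*(c["cy"]+c["fy"]*d[1]/d[2]))
E
```

```text
2.4 [ 0.53868071 -0.00852115  0.13978525] [ 0.44  0.28 -0.58  1.79  0.17  1.13 -1.38] [-0.00711761  0.4117195   0.52779971] 0.0006709880722800718
[[ 0.925  0.38  -0.003]
 [ 0.38  -0.925  0.   ]
 [-0.003 -0.001 -1.   ]]
tip px 404.26388776877735 388.5858252625813
```

View pics/w1.png

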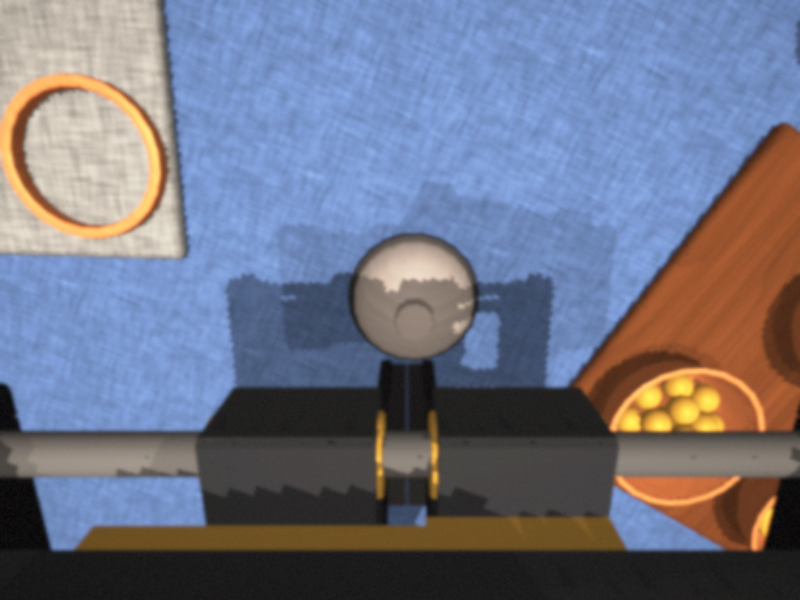

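The wrist picture shows the bell's pin top at about (414,320), just ahead of the fingertips at (404,388). The widest bangle is at (82,155).

```bash
python3 - <<'E'
from h import *
c=np.load("w1.npy",allow_pickle=True).item(); k=1.5625
print("bell",ray(c,414/k,320/k,.046), "dome rim c",ray(c,414/k,297/k,.012),"wide",ray(c,82/k,155/k,.02),circ(c,82/k,155/k,.02,60))
E
```

```text
bell [ 0.54024982 -0.01268139  0.046     ] dome rim c [ 0.54213451 -0.01239413  0.012     ] wide [0.54934512 0.16972774 0.02      ] [0.5477 0.1689 0.0821]
```

Emit:
{"fn": "step_arm", "kwargs": {
  "deltas": [
    [[0, 0, 0, 0.0005, 0.004, 0.02, 0], [0, 0, 0, 0.0005, 0.004, 0.045, 0], [0, 0, 0, 0.0005, 0.004, 0.063, 0], [0, 0, 0, 0.0005, 0.004, 0.071, 0], [0, 0, 0, 0.0005, 0.004, 0.074, 0], [0, 0, 0, 0.0005, 0.004, 0.076, 0], [0, 0, 0, 0.0005, 0.004, 0.0775, 0], [0, 0, 0, 0.0005, 0.004, 0.0785, 0], [0, 0, 0, 0.0005, 0.004, 0.0785, 0]]
  ]
}}

```text
time: 3.58
ee_pos: [0.5422, -0.012, 0.0631]
eef_rot: [0.981, 0.194, 0.0, 0.0]
ft_force: [1.5, -0.7, 2.4]
width: 0.0005
grip_force: 1.2
```

Emit:
{"fn": "step_arm", "kwargs": {
  "deltas": [
    [[0, 0, 0, 0, 0, 0.001, 0], [0, 0, 0, 0, 0, 0.002, 0], [0, 0, 0, 0, 0, 0.003, 0], [0, 0, 0, 0, 0, 0.003, 0], [0, 0, 0, 0, 0, 0.003, 0]]
  ]
}}

```text
time: 4.2
ee_pos: [0.5422, -0.0121, 0.0602]
eef_rot: [0.981, 0.194, 0.0, 0.0]
ft_force: [0.1, -0.3, 5.8]
width: 0.0003
grip_force: 3.3
```

Emit:
{"fn": "step_arm", "kwargs": {
  "deltas": [
    [[0, 0, 0, 0, 0, -0.01, 0], [0, 0, 0, 0, 0, -0.035, 0], [0, 0, 0, 0, 0, -0.065, 0], [0, 0, 0, 0.008, -0.017, -0.085, 0], [0, 0, 0, 0.022, -0.048, -0.09, 0], [0, 0, 0, 0.04, -0.087, -0.09, 0], [0, 0, 0, 0.058, -0.127, -0.09, 0], [0, 0, 0, 0.07, -0.154, -0.09, 0], [0, 0, 0, 0.076, -0.167, -0.085, 0], [0, 0, 0, 0.0765, -0.1675, -0.07, 0], [0, 0, 0, 0.0765, -0.1675, -0.045, 0], [0, 0, 0, 0.0765, -0.1675, -0.02, 0], [0, 0, 0, 0.0765, -0.1675, -0.004, 0], [0, 0, 0, 0.0765, -0.1675, 0, 0], [0, 0, 0, 0.0765, -0.1675, 0, 0]]
  ]
}}

```text
time: 6.08
ee_pos: [0.5491, 0.1717, 0.0599]
eef_rot: [0.981, 0.193, 0.0, 0.0]
ft_force: [0.4, -0.2, -0.2]
width: 0.0005
grip_force: 0.0
```

```bash
python3 - <<'E'
from h import *
s=readout.read_state(); print(s["time"],s["ee_pos"],s["ft_force"])
c=cam("wrist"); np.save("w2.npy",c,allow_pickle=True); a=cv2.resize(c["img"][:,:,::-1],(400,300))
b=cams.camera("scene")["img"][190:310,230:390,::-1]; b=cv2.resize(b,(400,300),interpolation=cv2.INTER_CUBIC)
cv2.imwrite("pics/w2.png",np.hstack([a,b]))
E
```

```text
6.075 [0.54906521 0.17165939 0.05993935] [ 0.39829989 -0.24150297 -0.24999962]
```

View pics/w2.png

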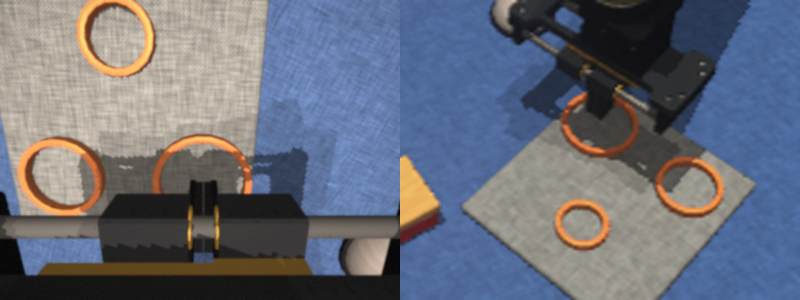

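The left half shows the bangle arc centred on the fingertips, both at u≈203. The right half shows the fingers over the wide ring. I'll hold here for more than two seconds, then travel high.

Emit:
{"fn": "step_arm", "kwargs": {
  "deltas": [
    [[0, 0, 0, 0, 0, 0, 0], [0, 0, 0, 0, 0, 0, 0], [0, 0, 0, 0, 0, 0, 0], [0, 0, 0, 0, 0, 0, 0], [0, 0, 0, 0, 0, 0, 0], [0, 0, 0, 0, 0, 0, 0], [0, 0, 0, 0, 0, 0, 0], [0, 0, 0, 0, 0, 0, 0], [0, 0, 0, 0, 0, 0, 0], [0, 0, 0, 0, 0, 0, 0], [0, 0, 0, 0, 0, 0, 0], [0, 0, 0, 0, 0, 0, 0], [0, 0, 0, 0, 0, 0, 0], [0, 0, 0, 0, 0, 0, 0], [0, 0, 0, 0, 0, 0, 0], [0, 0, 0, 0, 0, 0, 0], [0, 0, 0, 0, 0, 0, 0], [0, 0, 0, 0, 0, 0, 0], [0, 0, 0, 0, 0, 0, 0], [0, 0, 0, 0, 0, 0, 0]]
  ]
}}

```text
time: 8.68
ee_pos: [0.5489, 0.1719, 0.0597]
eef_rot: [0.981, 0.194, 0.0, 0.0]
ft_force: [0.4, -1.0, -0.4]
width: 0.0005
grip_force: 0.0
```

Emit:
{"fn": "step_arm", "kwargs": {
  "deltas": [
    [[0, 0, 0, 0, 0, -0.012, 0], [0, 0, 0, 0, 0, -0.04, 0], [0, 0, 0, 0, 0, -0.075, 0], [0, 0, 0, 0, 0, -0.11, 0], [0, 0, 0, -0.008, 0.015, -0.13, 0], [0, 0, 0, -0.025, 0.049, -0.13, 0], [0, 0, 0, -0.044, 0.086, -0.13, 0], [0, 0, 0, -0.063, 0.123, -0.13, 0], [0, 0, 0, -0.082, 0.16, -0.13, 0], [0, 0, 0, -0.101, 0.198, -0.13, 0], [0, 0, 0, -0.12, 0.235, -0.13, 0], [0, 0, 0, -0.139, 0.272, -0.13, 0], [0, 0, 0, -0.158, 0.31, -0.13, 0], [0, 0, 0, -0.176, 0.345, -0.13, 0], [0, 0, 0, -0.19, 0.373, -0.13, 0], [0, 0, 0, -0.198, 0.388, -0.13, 0], [0, 0, 0, -0.2, 0.392, -0.13, 0], [0, 0, 0, -0.2, 0.392, -0.13, 0], [0, 0, 0, -0.2, 0.392, -0.13, 0]]
  ]
}}

```text
time: 11.05
ee_pos: [0.5133, -0.2652, 0.1899]
eef_rot: [0.981, 0.195, 0.0, -0.0]
ft_force: [0.1, 0.2, 0.0]
width: 0.0003
grip_force: 0.0
```

```bash
python3 - <<'E'
from h import *
s=readout.read_state(); print(s["time"],s["ee_pos"],s["joint_positions"].round(2),s["ft_force"])
c=cam("wrist"); np.save("w3.npy",c,allow_pickle=True); cv2.imwrite("pics/w3.png",cv2.resize(c["img"][:,:,::-1],(800,600)))
E
```

```text
11.05 [ 0.51325295 -0.26524575  0.18991286] [ 0.75  0.29 -0.42  1.64  0.12  1.23 -0.87] [0.09647129 0.18159026 0.00256318]
```

View pics/w3.png

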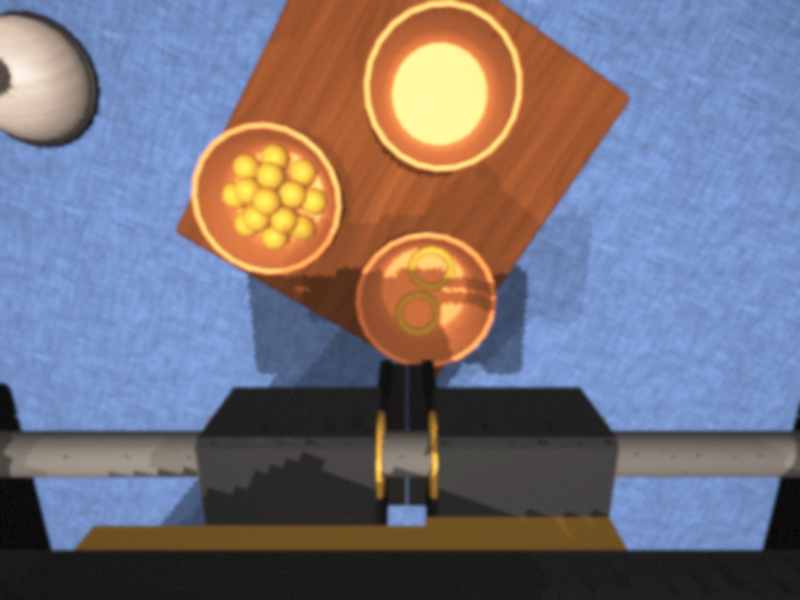

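The wrist picture shows the ring bowl, with two rings in it, and its rim centred at about (426,300). The beads bowl is at (266,198) and the empty bowl at (443,86).

```bash
python3 - <<'E'
from h import *
c=np.load("w3.npy",allow_pickle=True).item(); k=1.5625
s=readout.read_state(); p=ray(c,426/k,300/k,.045); print(p, R.from_quat(s["eef_rot"]).as_matrix().T@(p-s["ee_pos"]))
E
```

```text
[ 0.51367434 -0.27855857  0.045     ] [-0.00460129  0.01232406  0.1449007 ]
```

Emit:
{"fn": "step_arm", "kwargs": {
  "deltas": [
    [[0, 0, 0, -0.002, 0.006, 0, 0], [0, 0, 0, -0.0035, 0.0105, 0.01, 0], [0, 0, 0, -0.0035, 0.0105, 0.03, 0], [0, 0, 0, -0.0035, 0.0105, 0.055, 0], [0, 0, 0, -0.0035, 0.0105, 0.08, 0], [0, 0, 0, -0.0035, 0.0105, 0.098, 0], [0, 0, 0, -0.0035, 0.0105, 0.106, 0], [0, 0, 0, -0.0035, 0.0105, 0.108, 0], [0, 0, 0, -0.0035, 0.0105, 0.108, 0], [0, 0, 0, -0.0035, 0.0105, 0.108, 0], [0, 0, 0, -0.0035, 0.0105, 0.108, 0]]
  ]
}}

```text
time: 12.48
ee_pos: [0.5138, -0.2778, 0.0823]
eef_rot: [0.981, 0.194, 0.0, 0.0]
ft_force: [0.1, 0.6, 0.0]
width: 0.0004
grip_force: 0.0
```

```bash
python3 - <<'E'
from h import *
s=readout.read_state(); print(s["time"],s["ee_pos"],s["ft_force"])
a=cv2.resize(cams.camera("wrist")["img"][:,:,::-1],(400,300))
b=cams.camera("side")["img"][110:230,220:380,::-1]; b=cv2.resize(b,(400,300),interpolation=cv2.INTER_CUBIC)
cv2.imwrite("pics/w4.png",np.hstack([a,b]))
E
```

```text
12.475 [ 0.51381831 -0.27782191  0.08227096] [0.12261221 0.56970354 0.03206981]
```

View pics/w4.png

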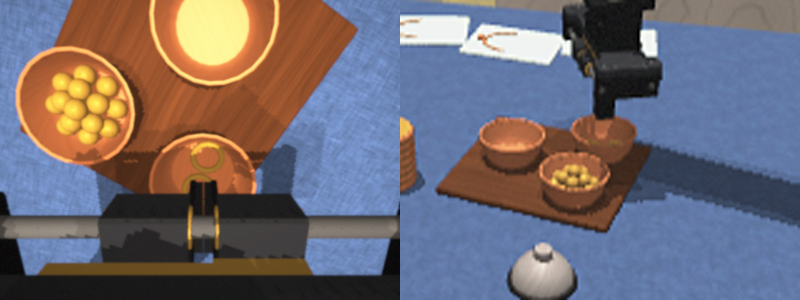

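The fingertips are centred over the ring bowl: the rim spans u 149 to 256 and the tips are at 203. They are clear of the rim. I'll hold for over two seconds and then hand in.

Emit:
{"fn": "step_arm", "kwargs": {
  "deltas": [
    [[0, 0, 0, 0, 0, 0, 0], [0, 0, 0, 0, 0, 0, 0], [0, 0, 0, 0, 0, 0, 0], [0, 0, 0, 0, 0, 0, 0], [0, 0, 0, 0, 0, 0, 0], [0, 0, 0, 0, 0, 0, 0], [0, 0, 0, 0, 0, 0, 0], [0, 0, 0, 0, 0, 0, 0], [0, 0, 0, 0, 0, 0, 0], [0, 0, 0, 0, 0, 0, 0], [0, 0, 0, 0, 0, 0, 0], [0, 0, 0, 0, 0, 0, 0], [0, 0, 0, 0, 0, 0, 0], [0, 0, 0, 0, 0, 0, 0], [0, 0, 0, 0, 0, 0, 0], [0, 0, 0, 0, 0, 0, 0], [0, 0, 0, 0, 0, 0, 0], [0, 0, 0, 0, 0, 0, 0]]
  ]
}}

```text
time: 14.82
ee_pos: [0.5136, -0.2777, 0.0818]
eef_rot: [0.981, 0.194, 0.0, 0.0]
ft_force: [-0.6, 0.5, -0.3]
width: 0.0002
grip_force: 0.0
```

```bash
python3 -c "
from h import *
print(r.close_job())"
```

```text
the job is handed in; nothing more can be done
None
```

I pressed the bell fully down (5.8 N), held the fingertips about 2 cm above the widest bangle for over two seconds, and handed in at about 15 s still pointing just above the ring bowl's rim, with nothing but the bell touched.

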